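# Right two toppled bushes, gauge their bores and sort them

### The job

Two flanged bushes have toppled over on the bench. Take one, turn it upright with its flange down, slide it gently over the stepped gauge pin as far as it will go, and then stand it flange down in the right tray: in the round white tray if it went fully home onto the gauge's foot, in the square steel tray for rework if it stopped on the pin's step. Then do the same with the other bush; do not force them, set them down softly and leave the other things on the bench alone.

Things in the scene. Friction and masses are not known exactly. Their poses are not given: they have to be found in the camera images.
- bush_1: one of two steel flanged bushes, alike outside: 100 mm long, body 46 mm diameter, flange 60 mm diameter x 8 mm at one end, bore about 30 mm right through (the two differ; the gauge decides). Starts toppled, lying on flange rim and plain end. Origin: centre of the flange's outer face (underside when upright); z along the bush from flange to plain end, up when it stands on its flange. 0.3 kg
- bush_2: one of two steel flanged bushes, alike outside: 100 mm long, body 46 mm diameter, flange 60 mm diameter x 8 mm at one end, bore about 30 mm right through (the two differ; the gauge decides). Starts toppled, lying on flange rim and plain end. Origin: centre of the flange's outer face (underside when upright); z along the bush from flange to plain end, up when it stands on its flange. 0.3 kg
- gauge_seat (a point): stepped bore gauge fixed on the bench: round dark foot 88 mm across, 16 mm high, with an upright steel pin 30 mm in diameter for 42 mm above the foot, then a step to a thinner pilot 24 mm in diameter, 22 mm long, tapered tip; tip 64 mm above the foot. This point: on the pin's axis at the top of the foot, 16 mm above the bench; z up
- gauge_step (a point): the gauge again: the point on its axis at the height of the step, 58 mm above the bench (42 mm above the foot); z up
- round_tray_floor (a point): round white moulded tray fixed on the bench, 195 mm across and 18 mm high, flat inside over about 130 mm across. This point: centre of its inner floor, 6 mm above the bench; z up
- square_tray_floor (a point): square tray of dark sheet steel fixed on the bench, 130 x 130 mm and 20 mm high with rolled rims, 124 x 124 mm inside. This point: centre of its inner floor, 3 mm above the bench; x and y along its sides, z up
- tape_roll: bystander: roll of masking tape 104 mm across, 25 mm high; origin under its middle
- marker: bystander: thick marker pen 140 mm long; origin at its middle, on the bench

How it is judged (in metres and radians):
On the way, in this order (a step that is already met when the one before it is completed fails the run):
1. the first bush, upright and flange down, has been slid over the gauge pin as far as it goes (home on the foot, or stopped on the step) (((angle between bush_1's own z axis and vertical below 0.07 rad and horizontal distance between bush_1 and gauge_seat below 0.004 m and z of bush_1 in the frame of gauge_seat below 0.004 m) or (angle between bush_2's own z axis and vertical below 0.08 rad and horizontal distance between bush_2 and gauge_step below 0.005 m and z of bush_2 in the frame of gauge_step between -0.004 and 0.004 m))), for 0.1 s.
2. with the first bush standing in its right tray, the other one has been slid over the gauge pin as far as it goes ((((angle between bush_1's own z axis and vertical below 0.07 rad and horizontal distance between bush_1 and gauge_seat below 0.004 m and z of bush_1 in the frame of gauge_seat below 0.004 m) and (angle between bush_2's own z axis and vertical below 0.08 rad and z of bush_2 in the frame of square_tray_floor between -0.004 and 0.004 m and x of bush_2 in the frame of square_tray_floor between -0.04 and 0.04 m and y of bush_2 in the frame of square_tray_floor between -0.04 and 0.04 m)) or ((angle between bush_2's own z axis and vertical below 0.08 rad and horizontal distance between bush_2 and gauge_step below 0.005 m and z of bush_2 in the frame of gauge_step between -0.004 and 0.004 m) and (angle between bush_1's own z axis and vertical below 0.08 rad and z of bush_1 in the frame of round_tray_floor between -0.004 and 0.004 m and horizontal distance between bush_1 and round_tray_floor below 0.06 m)))), for 0.1 s.
At the end, for the whole second after the job is handed in: The bush that went home stands upright, flange down, on the round tray's floor within 60 mm of its centre; the one that stopped on the step stands so on the square tray's floor within 40 mm of the middle along both sides; both lean less than 4.5 degrees and are at rest (angle between each of bush_1, bush_2's own z axis and vertical below 0.08 rad and z of bush_1 in the frame of round_tray_floor between -0.004 and 0.004 m and horizontal distance between bush_1 and round_tray_floor below 0.06 m and z of bush_2 in the frame of square_tray_floor between -0.004 and 0.004 m and x of bush_2 in the frame of square_tray_floor between -0.04 and 0.04 m and y of bush_2 in the frame of square_tray_floor between -0.04 and 0.04 m and linear speed of each of bush_1, bush_2 below 0.02 m/s and angular speed of each of bush_1, bush_2 below 0.2 rad/s); the robot touches nothing.
It fails at once if a bush is forced against the gauge or banged on it (more than 60 N) (contact force between any of bush_1, bush_2 and gauge above 60 N).
It fails at once if a bush is dropped or banged into a tray (more than 100 N) (contact force between any of bush_1, bush_2 and round_tray above 100 N or contact force between any of bush_1, bush_2 and square_tray above 100 N).
It fails at once if the tape roll or the marker is pushed by more than 30 mm (distance of any of tape_roll, marker from where it was at the start of the episode above 0.03 m).
It also fails if it takes over 72 s, if anything falls off the work surface, if the arm or the gripper's body presses on something with over 40 N, if the wrist force passes 120 N, or if a joint passes its speed limit or range.

### The arm

A 6-joint arm with a two-finger parallel gripper is mounted at the origin on a cart in front of the work surface, level with it; the furniture and walls round the work are solid. World frame = base frame: x ahead of the robot, y to its left, z up, the work surface at z = 0. Lengths are in m, angles in degrees, forces in N, time in s.
With the tool pointing down it reaches from about 0.15 to 0.775 m from the base axis. Payload 6.1 kg.
Tool frame: the origin (TCP) lies at the very end of the fingers, on their centre line; the grasp point (between the pads) lies 19 mm behind it; z points along the fingers, x is the direction in which the jaws open and shut, and the axes are right-handed (so a half turn about z gives the same grasp; the last joint's range is limited). The gripper opens to 85 mm and grips with 20 to 120 N. Pads are 22 mm wide; open, the fingers measure 114 mm over their backs; the gripper's body (76 mm by 85 mm) begins 54 mm behind the grasp point. The pads swing forward as they close: fully open they stand 13 mm farther back than shut.
Start: joints at [75.459, 7.208, -2.269, 80.523, 0, 90], TCP at [0.132, 0.508, 0.231] pointing down, gripper open.
Joint ranges: [-155.77, 155.77], [-54.66, 111.73], [-72.52, 77.12], [-102.08, 115.82], [-83.92, 84.16], [-180, 180]. Speed limits (degrees/s): [136.94, 136.94, 172.46, 180, 180, 180].

### API

Orientations are given as [roll, pitch, yaw] about the fixed x, y, z axes, in that order (R = Rz(yaw) Ry(pitch) Rx(roll)).
In Python, from bench import manip, get_image, camera_model gives the robot as it stands.
- The arm moves only by the tool step_arm, never from a script. Its argument "rows" is a list of rows, each an object with "angular": the turn, a rotation vector about the tool's x, y, z in degrees, a list of three; "delta_pos": the shift along the tool's x, y, z in cm, a list of three; "grip": the opening, from -1 (shut) to 1 (fully open), so that 0 is half open. In form: [{"angular": [rx, ry, rz], "delta_pos": [dx, dy, dz], "grip": grip}, ...]. A call has 1 to 8 rows; each row is the pose to reach, as a shift and turn from the pose measured when the call began, along the tool's axes at that moment; what a row does not reach only later rows make up. A row lasts 1/8 s, in which the tool goes at most 62.5 mm and 10.7 degrees, less where a joint would pass 70% of its speed; a pose out of reach is approached as far as the arm can. A call with a gripper value outside its range is refused whole. The fingers move at their own pace and stop on an object; "force" is the grip in N (left out, the last holds). Time passes only in rows, so rows that repeat a pose let the fingers close. It gives the time, the measured TCP pose, the force and the opening at its end, in the units of the state.
- manip.get_obs(): the state, without advancing time (a new reading comes with each control period).
- get_image(name): name is "scene" or "side" or "wrist"; returns (picture, depth): 400x640x3 uint8, red, green, blue; 400x640 float32, m along the optical axis (not along the pixel's ray), 0 where there is no reading.
- camera_model(name): a dict with "intrinsics" (3x3 intrinsics, pixels), "view" (4x4, takes a point from world to camera coordinates); the wrist camera has in their place "hand_eye" (4x4, takes a point from camera to tool coordinates, whose origin is the TCP and whose axes are the tool frame's). Camera axes: x right, y down, z forward; pixel columns grow to the right and rows downward; lengths in m; the calibration is good to about 2 mm. A picture is of the moment at which its call begins: read the wrist's pose just before it. camera_model takes no time and is no camera call.
- manip.close_job(): hands the job in, once; it reports no verdict.
The state is a dict: "clock": time; "joint_positions": joint angles; "qvel": joint speeds; "effort": joint torques, N m; "tcp_pos": TCP position; "tool_rot": TCP orientation; "ft_force": force on the tool from outside, world axes, zero at the start; "torque": the same for the moment, N m; "finger_gap": finger opening in m.
Only numpy, scipy, OpenCV 4.12 (cv2) and the standard library are available. Lean on these libraries where they do the work, as an engineer would, in place of code of your own. Each camera call takes 0.05 s, during which the arm holds its last target. There are 200 camera calls.

## Working session

There is one attempt and no reset: what is moved stays moved. The work goes in short steps, Python scripts to look and compute and a tool call to move; the robot and the scene stay as the last step left them, time stands still between calls to the robot, and variables do not carry over. Pictures are saved under pics/ and viewed, about 8 in all and at most 12, crops included, and the job is handed in when it is done.

Besides the shell and the picture viewer there is one more tool, called after "Call:" as name([rows], argument=value, ...), one row to a line, values as JSON. step_arm: Moves the arm, as the interface text tells. Its arguments: {"type":"object","properties":{"rows":{"type":"array","items":{"type":"object","properties":{"angular":{"type":"array","items":{"type":"number"}},"delta_pos":{"type":"array","items":{"type":"number"}},"grip":{"type":"number"}}}},"force":{"type":"number"}},"required":["rows"]}

```bash
mkdir -p pics; ls
python3 - <<'E'
from bench import manip,get_image,camera_model
import numpy as np,cv2
for n in("scene","side"):
    im,d=get_image(n); np.savez(f'{n}0.npz',im=im,d=d); cv2.imwrite(f'pics/{n}0.png',im[:,:,::-1])
    m=camera_model(n); print(n,m['intrinsics'],np.linalg.inv(m['view']).round(3))
print(camera_model("wrist")); print(manip.get_obs())
E
```

```text
pics
scene [[407.53935117   0.         313.1985998 ]
 [  0.         407.53935117 200.37000672]
 [  0.           0.           1.        ]] [[ 0.571 -0.453  0.684 -0.23 ]
 [-0.82  -0.293  0.491 -0.726]
 [-0.022 -0.842 -0.54   0.722]
 [ 0.     0.     0.     1.   ]]
side [[514.91344312   0.         314.4270158 ]
 [  0.         514.91344312 199.09699924]
 [  0.           0.           1.        ]] [[ 0.853 -0.21   0.478 -0.253]
 [-0.522 -0.371  0.768 -1.478]
 [ 0.016 -0.904 -0.426  0.819]
 [ 0.     0.     0.     1.   ]]
{'intrinsics': array([[279.08139549,   0.        , 324.98318924],
       [  0.        , 279.08139549, 199.12344369],
       [  0.        ,   0.        ,   1.        ]]), 'hand_eye': array([[ 9.99999958e-01,  2.71023013e-04, -1.06591548e-04,
         2.50924097e-04],
       [-2.21416505e-04,  9.45280749e-01,  3.26257959e-01,
        -8.47041757e-02],
       [ 1.89182353e-04, -3.26257922e-01,  9.45280769e-01,
        -1.42355947e-01],
       [ 0.00000000e+00,  0.00000000e+00,  0.00000000e+00,
         1.00000000e+00]])}
{'clock': 0.1, 'joint_positions': array([ 7.54582121e+01,  7.23887577e+00, -2.32062392e+00,  8.05244255e+01,
        7.01648689e-06,  9.00019532e+01]), 'qvel': array([-0.00465706, -0.08965952,  0.16024971,  0.15394385,  0.07726793,
       -0.04418778]), 'effort': array([-8.13136066e-04, -4.36907065e+01,  3.53605664e+01,  1.36288506e-02,
        1.93040196e-04,  1.25497522e-06]), 'tcp_pos': array([0.13172665, 0.50782112, 0.23059658]), 'tool_rot': array([-1.79999996e+02,  8.39252336e-02,  7.54562589e+01]), 'ft_force': array([-0.40691797, -0.09816186, -0.00052301]), 'torque': array([-0.00692549,  0.00928387,  0.01160529]), 'finger_gap': 0.08564818832706253}
```

View pics/scene0.png

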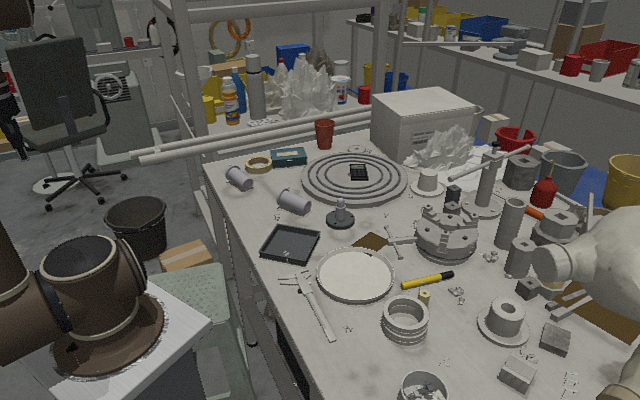

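View pics/side0.png

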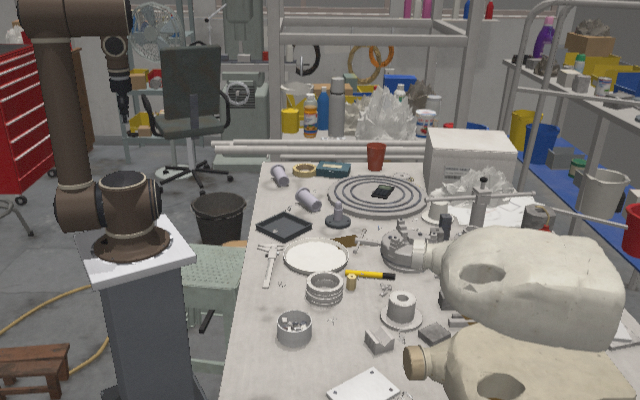

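The scene view shows the bushes at about (239,178) and (294,202), and the gauge at (340,215). The square tray is at (290,243), the round tray at (355,274), the tape at (258,163) and the marker at (430,280). The side view agrees with this.

```bash
cat > h.py <<'E'
import numpy as np,cv2
from bench import manip,get_image,camera_model
from scipy.spatial.transform import Rotation as R
def T(o):
    M=np.eye(4);M[:3,:3]=R.from_euler('xyz',o['tool_rot'],degrees=True).as_matrix();M[:3,3]=o['tcp_pos'];return M
def grab(n):
    o=manip.get_obs();im,d=get_image(n);m=camera_model(n)
    C=T(o)@m['hand_eye'] if n=='wrist' else np.linalg.inv(m['view'])
    return im,d,m['intrinsics'],C
def cloud(d,K,C):
    v,u=np.mgrid[:d.shape[0],:d.shape[1]]
    p=np.stack([(u-K[0,2])/K[0,0]*d,(v-K[1,2])/K[1,1]*d,d],-1)
    P=p@C[:3,:3].T+C[:3,3];P[d<=0]=np.nan;return P
def ray(u,v,z,K,C):
    r=C[:3,:3]@np.array([(u-K[0,2])/K[0,0],(v-K[1,2])/K[1,1],1]);c=C[:3,3];return c+r*(z-c[2])/r[2]
E
python3 - <<'E'
from h import *
z=np.load('scene0.npz');m=camera_model('scene');K=m['intrinsics'];C=np.linalg.inv(m['view'])
P=cloud(z['d'],K,C)
for n,u,v in[('b1',239,178),('b2',294,202),('pin',340,212),('foot',335,222),('sq',290,243),('rd',355,274),('tape',250,162),('mark',430,280),('spiral',330,185),('bench',330,240)]:
    print(n,P[v,u].round(3))
# objects above bench
H=P[...,2]; 
roi=(P[...,0]>.1)&(P[...,0]<1)&(P[...,1]>-.3)&(P[...,1]<.8)
mask=(roi&(H>.012)&(H<.12)).astype(np.uint8)
n,l,s,c=cv2.connectedComponentsWithStats(mask)
for i in range(1,n):
    if s[i,4]>60:
        q=P[l==i];print(c[i].round(),s[i,4],q.min(0).round(3),q.max(0).round(3))
im=cv2.resize(z['im'][150:310,200:470,::-1],None,fx=2.9,fy=2.9,interpolation=cv2.INTER_CUBIC);cv2.imwrite('pics/crop.png',im)
E
```

```text
b1 [0.608 0.183 0.044]
b2 [ 0.596 -0.06   0.039]
pin [ 0.62  -0.212  0.044]
foot [ 0.602 -0.207  0.016]
sq [ 0.464 -0.144  0.002]
rd [ 0.45  -0.363  0.008]
tape [0.757 0.273 0.015]
mark [ 0.527 -0.529  0.014]
spiral [ 0.764 -0.084  0.024]
bench [ 0.538 -0.231  0.002]
[205. 140.] 2966 [0.508 0.308 0.012] [1.    0.773 0.12 ]
[229. 114.] 188 [0.976 0.576 0.012] [1.    0.632 0.12 ]
[279. 158.] 823 [0.709 0.094 0.012] [0.938 0.285 0.043]
[351. 183.] 4749 [ 0.588 -0.3    0.012] [1.    0.077 0.084]
[238. 176.] 366 [0.596 0.147 0.012] [0.689 0.309 0.061]
[293. 201.] 494 [ 0.582 -0.102  0.012] [0.643 0.001 0.06 ]
[289. 243.] 514 [ 0.37  -0.238  0.012] [ 0.535 -0.074  0.026]
[329. 257.] 134 [ 0.38  -0.299  0.012] [ 0.522 -0.265  0.021]
```

View pics/crop.png

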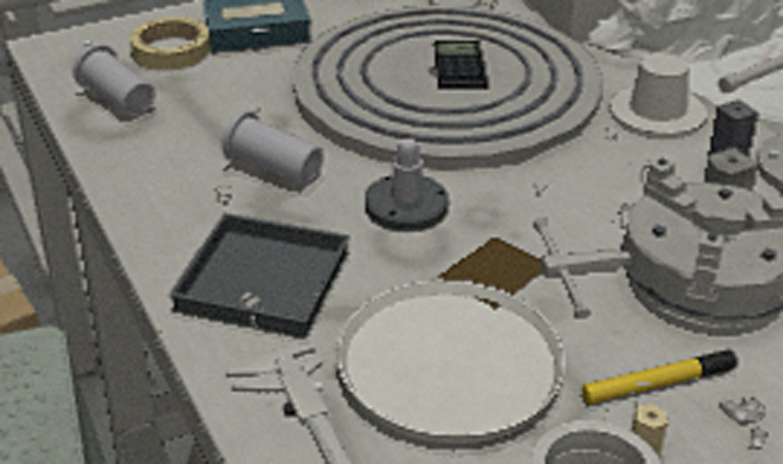

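Call:
step_arm([
  {"angular": [0,0,75.5],"delta_pos": [-29,50.7,-7],"grip": 1},
  {"angular": [0,0,75.5],"delta_pos": [-29,50.7,-7],"grip": 1},
  {"angular": [0,0,75.5],"delta_pos": [-29,50.7,-7],"grip": 1},
  {"angular": [0,0,75.5],"delta_pos": [-29,50.7,-7],"grip": 1},
  {"angular": [0,0,75.5],"delta_pos": [-29,50.7,-7],"grip": 1},
  {"angular": [0,0,75.5],"delta_pos": [-29,50.7,-7],"grip": 1},
  {"angular": [0,0,75.5],"delta_pos": [-29,50.7,-7],"grip": 1},
  {"angular": [0,0,75.5],"delta_pos": [-29,50.7,-7],"grip": 1},
])

```text
clock: 1.1
tcp_pos: [0.488, 0.1594, 0.2906]
tool_rot: [179.9, 0.0, -0.1]
ft_force: [0.4, 1.5, 0.2]
finger_gap: 0.0857
```

Call:
step_arm([
  {"angular": [0,0,0],"delta_pos": [7,4,-1],"grip": 1},
  {"angular": [0,0,0],"delta_pos": [7,4,-1],"grip": 1},
  {"angular": [0,0,0],"delta_pos": [7,4,-1],"grip": 1},
])

```text
clock: 1.48
tcp_pos: [0.5589, 0.1182, 0.2994]
tool_rot: [179.9, 0.1, -0.3]
ft_force: [0.6, -0.3, -1.3]
finger_gap: 0.0856
```

Run:
```python
from h import *
im,d,K,C=grab('wrist');np.savez('w0.npz',im=im,d=d,K=K,C=C);cv2.imwrite('pics/w0.png',im[:,:,::-1])
P=cloud(d,K,C);H=P[...,2]
mask=((H>.010)&(H<.12)).astype(np.uint8)
n,l,s,c=cv2.connectedComponentsWithStats(mask)
for i in range(1,n):
    if s[i,4]>60:
        q=P[l==i];print(i,c[i].round(),s[i,4],q.min(0).round(3),q.max(0).round(3))
```

```text
1 [422.  16.] 70 [0.681 0.304 0.011] [0.689 0.312 0.031]
2 [519. 108.] 9810 [0.709 0.095 0.01 ] [0.938 0.287 0.039]
3 [376.  97.] 2718 [0.596 0.152 0.019] [0.668 0.259 0.061]
4 [630. 157.] 675 [1.007 0.096 0.01 ] [1.033 0.153 0.047]
5 [ 26. 235.] 5234 [-0.036 -0.109  0.01 ] [0.112 0.101 0.074]
7 [537. 276.] 27301 [ 0.685 -0.315  0.01 ] [1.13  0.076 0.115]
14 [627. 231.] 368 [ 1.046 -0.035  0.01 ] [1.099 0.031 0.012]
16 [357. 255.] 1765 [ 0.582 -0.097  0.01 ] [0.641 0.005 0.061]
33 [274. 312.] 1016 [ 0.388 -0.236  0.01 ] [ 0.534 -0.07   0.024]
37 [364. 325.] 1397 [ 0.589 -0.242  0.01 ] [ 0.674 -0.158  0.079]
39 [262. 352.] 80 [ 0.402 -0.276  0.01 ] [ 0.457 -0.263  0.019]
44 [492. 387.] 117 [ 0.894 -0.402  0.01 ] [ 0.934 -0.33   0.012]
```

View pics/w0.png

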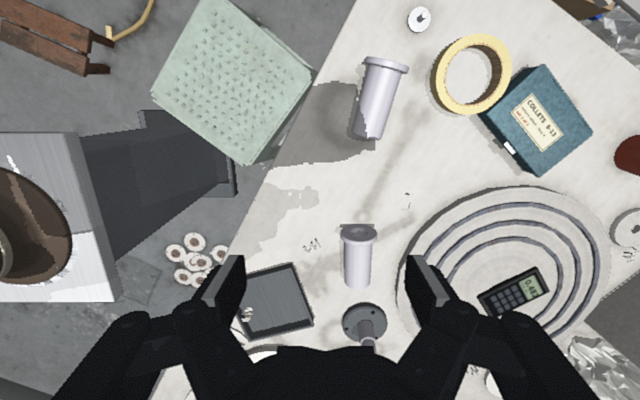

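The wrist view shows both bushes with the flange toward +Y: A at about (380,97) and B at about (358,255). The gauge is at (364,325), the tape at (472,75) and the square tray at (272,302).

```bash
cat >> h.py <<'E'
def bush(P,lo,hi):
    "axis of a lying bush from body cloud within box: returns flange centre xy, plain xy, yaw of d"
    q=P[np.isfinite(P).all(-1)];q=q[(q>lo).all(1)&(q<hi).all(1)]
    fl=q[q[:,2]>.052]
    a=np.radians(-90)
    for _ in range(6):
        d=np.array([np.cos(a),np.sin(a)]);n=np.array([-d[1],d[0]])
        s=q[:,:2]@d;t=q[:,:2]@n;S=[];M=[];W=[]
        for c in np.arange(s.min()+.02,s.max()-.012,.004):
            k=abs(s-c)<.003
            if k.sum()>8:S.append(c);M.append((np.percentile(t[k],2)+np.percentile(t[k],98))/2);W.append(np.ptp(np.percentile(t[k],[2,98])))
        f=np.polyfit(S,M,1);a+=np.arctan(f[0])
    d=np.array([np.cos(a),np.sin(a)]);n=np.array([-d[1],d[0]]);s=q[:,:2]@d;t=np.polyval(f,s.mean())
    print('d yaw',np.degrees(a).round(1),'width',np.median(W).round(4),'s-range',np.percentile(s,[.3,99.7]).round(4),'ztop',np.percentile(q[:,2],99).round(4))
    e=[d*x+n*t for x in np.percentile(s,[.3,99.7])]
    print('flange end',e[0].round(4),'plain end',e[1].round(4),'len',np.linalg.norm(e[1]-e[0]).round(4));return e,a
def gauge(P,c):
    q=P[np.isfinite(P).all(-1)];r=np.hypot(q[:,0]-c[0],q[:,1]-c[1])
    f=q[(r<.06)&(abs(q[:,2]-.016)<.004)];(x,y),rad=cv2.minEnclosingCircle(f[:,:2].astype(np.float32))
    g=q[(r<.03)&(q[:,2]>.03)];print('foot',round(x,4),round(y,4),'rad',round(rad,4),'z',np.median(f[:,2]).round(4))
    for lo,hi in((.025,.055),(.061,.074),(.074,.09)):
        k=g[(g[:,2]>lo)&(g[:,2]<hi)]
        if len(k):print('pin',lo,len(k),np.percentile(k,[2,98],axis=0).round(4).tolist())
E
python3 - <<'E'
from h import *
z=np.load('w0.npz');P=cloud(z['d'],z['K'],z['C'])
bush(P,[.58,-.11,.02],[.66,.02,.07]);bush(P,[.58,.14,.02],[.69,.27,.07]);gauge(P,(.632,-.2))
s=np.load('scene0.npz');m=camera_model('scene');Q=cloud(s['d'],m['intrinsics'],np.linalg.inv(m['view']));gauge(Q,(.632,-.2))
g=np.median(P[np.isfinite(P).all(-1)&(abs(P[...,0]-.58)<.04)&(abs(P[...,1]-.08)<.03)],0);print('bench z',g)
for nm,X in(('w',P),('s',Q)):
  for n,c,rr in(('sq',(.455,-.155),.11),('rd',(.44,-.365),.12)):
    q=X[np.isfinite(X).all(-1)];q=q[(np.hypot(q[:,0]-c[0],q[:,1]-c[1])<rr)&(q[:,2]>.011)&(q[:,2]<.03)]
    print(nm,n,len(q),q.min(0).round(3),q.max(0).round(3),cv2.minAreaRect(q[:,:2].astype(np.float32)) if len(q) else '')
E
```

```text
d yaw -89.4 width 0.0424 s-range [0.0022 0.103 ] ztop 0.0596
flange end [0.6099 0.0044] plain end [ 0.611  -0.0963] len 0.1007
d yaw -103.7 width 0.0422 s-range [-0.3963 -0.2978] ztop 0.0592
flange end [0.6387 0.2518] plain end [0.6153 0.1561] len 0.0985
foot 0.6312 -0.2025 rad 0.0439 z 0.0159
pin 0.025 177 [[0.617, -0.2006, 0.031], [0.6448, -0.1875, 0.0545]]
pin 0.061 61 [[0.6217, -0.2003, 0.0612], [0.6426, -0.1907, 0.0727]]
pin 0.074 10 [[0.6386, -0.2031, 0.0745], [0.6423, -0.1932, 0.0788]]
foot 0.6313 -0.2065 rad 0.044 z 0.0162
pin 0.025 69 [[0.6172, -0.2201, 0.0311], [0.6377, -0.1981, 0.0546]]
pin 0.061 28 [[0.6198, -0.2185, 0.0626], [0.6352, -0.2001, 0.0736]]
pin 0.074 36 [[0.6201, -0.2163, 0.0744], [0.6401, -0.198, 0.0835]]
bench z [5.85757021e-01 8.59302305e-02 1.69030482e-04]
w sq 983 [ 0.388 -0.265  0.011] [ 0.534 -0.07   0.024] ((0.4571756422519684, -0.1720263957977295), (0.13548682630062103, 0.1772613823413849), 16.726551055908203)
w rd 77 [ 0.402 -0.276  0.011] [ 0.457 -0.263  0.019] ((0.4290432333946228, -0.2675916254520416), (0.056381452828645706, 0.006070353556424379), 11.419641494750977)
s sq 543 [ 0.37  -0.238  0.011] [ 0.535 -0.074  0.026] ((0.4530025124549866, -0.15524469316005707), (0.13752877712249756, 0.13517311215400696), 17.265424728393555)
s rd 522 [ 0.351 -0.479  0.011] [ 0.559 -0.265  0.022] ((0.44955354928970337, -0.36267179250717163), (0.1948208510875702, 0.19507545232772827), 57.1233024597168)
```

Call:
step_arm([
  {"angular": [35,0,-0.9],"delta_pos": [5.2,23,20.6],"grip": 1},
  {"angular": [35,0,-0.9],"delta_pos": [5.2,23,20.6],"grip": 1},
  {"angular": [35,0,-0.9],"delta_pos": [5.2,23,20.6],"grip": 1},
  {"angular": [35,0,-0.9],"delta_pos": [5.2,23,20.6],"grip": 1},
  {"angular": [35,0,-0.9],"delta_pos": [5.2,23,20.6],"grip": 1},
  {"angular": [35,0,-0.9],"delta_pos": [5.2,23,20.6],"grip": 1},
  {"angular": [35,0,-0.9],"delta_pos": [5.2,23,20.6],"grip": 1},
  {"angular": [35,0,-0.9],"delta_pos": [5.2,23,20.6],"grip": 1},
])

```text
clock: 2.52
tcp_pos: [0.609, -0.1099, 0.0961]
tool_rot: [-145.1, -0.3, 0.8]
ft_force: [0.1, -0.0, -0.2]
finger_gap: 0.0854
```

```bash
cat >> h.py <<'E'
def to(p,rpy=None):
    "shift in cm and turn in deg, tool axes, to reach p / rpy"
    o=manip.get_obs();M=T(o);print('now',o['clock'],o['tcp_pos'].round(4),o['tool_rot'].round(1),'j',o['joint_positions'].round(0),'f',o['ft_force'].round(1),'gap',round(o['finger_gap'],4))
    print('cm',((np.array(p)-o['tcp_pos'])@M[:3,:3]*100).round(2))
    if rpy is not None:print('turn',(R.from_matrix(M[:3,:3]).inv()*R.from_euler('xyz',rpy,degrees=True)).as_rotvec(degrees=True).round(2))
E
python3 - <<'E'
from h import *
im,d,K,C=grab('wrist');P=cloud(d,K,C);bush(P,[.58,-.11,.02],[.66,.02,.07])
to([.611,-.0545,.011])
E
```

```text
d yaw -89.2 width 0.042 s-range [0.0073 0.1057] ztop 0.0587
flange end [0.6108 0.001 ] plain end [ 0.6122 -0.0975] len 0.0985
now 2.575 [ 0.6091 -0.11    0.0961] [-145.1   -0.3    0.8] j [-25.  31.   5.  81.  31.  60.] f [-0.   0.2  0.1] gap 0.0855
cm [ 0.22  0.32 10.15]
```

Call:
step_arm([
  {"angular": [0,0,0],"delta_pos": [0.25,0.3,5],"grip": 1},
  {"angular": [0,0,0],"delta_pos": [0.25,0.3,9],"grip": 1},
  {"angular": [0,0,0],"delta_pos": [0.25,0.3,10.1],"grip": 1},
  {"angular": [0,0,0],"delta_pos": [0.25,0.3,10.1],"grip": 1},
  {"angular": [0,0,0],"delta_pos": [0.25,0.3,10.1],"grip": -0.2},
  {"angular": [0,0,0],"delta_pos": [0.25,0.3,10.1],"grip": -0.2},
  {"angular": [0,0,0],"delta_pos": [0.25,0.3,10.1],"grip": -0.2},
  {"angular": [0,0,0],"delta_pos": [0.25,0.3,10.1],"grip": -0.2},
], force=40)

```text
clock: 3.58
tcp_pos: [0.6121, -0.0555, 0.0127]
tool_rot: [-145.2, -0.4, 0.7]
ft_force: [-0.5, -3.4, 5.5]
finger_gap: 0.044
```

Call:
step_arm([
  {"angular": [0,0,0],"delta_pos": [0,-1.2,-1.6],"grip": -0.2},
  {"angular": [0,0,0],"delta_pos": [0,-3.4,-4.9],"grip": -0.2},
  {"angular": [0,0,0],"delta_pos": [0,-6.3,-9],"grip": -0.2},
  {"angular": [-9,0,0],"delta_pos": [0,-9.2,-13.1],"grip": -0.2},
  {"angular": [-19,0,0],"delta_pos": [0,-9.2,-13.1],"grip": -0.2},
  {"angular": [-29,0,0],"delta_pos": [0,-9.2,-13.1],"grip": -0.2},
  {"angular": [-39,0,0],"delta_pos": [0,-9.2,-13.1],"grip": -0.2},
  {"angular": [-49,0,0],"delta_pos": [0,-9.2,-13.1],"grip": -0.2},
])

```text
clock: 4.58
tcp_pos: [0.6107, -0.0546, 0.1748]
tool_rot: [165.5, -0.6, 0.7]
ft_force: [-0.6, 0.4, -3.4]
finger_gap: 0.0443
```

Call:
step_arm([
  {"angular": [-10,0,0],"delta_pos": [0,0,0],"grip": -0.2},
  {"angular": [-20,0,0],"delta_pos": [0,0,0],"grip": -0.2},
  {"angular": [-30,0,0],"delta_pos": [0,0,0],"grip": -0.2},
  {"angular": [-40,0,0],"delta_pos": [0,0,0],"grip": -0.2},
  {"angular": [-45,0,0],"delta_pos": [0,0,0],"grip": -0.2},
  {"angular": [-45,0,0],"delta_pos": [0,0,0],"grip": -0.2},
  {"angular": [-45,0,0],"delta_pos": [0,0,0],"grip": -0.2},
])

```text
clock: 5.45
tcp_pos: [0.611, -0.0547, 0.1756]
tool_rot: [120.7, -0.6, 0.7]
ft_force: [0.6, -1.3, -2.8]
finger_gap: 0.0438
```

Run:
```python
from h import *
to([.631,-.2035,.2])
im,d,K,C=grab('wrist');np.savez('w1.npz',im=im,d=d,K=K,C=C);cv2.imwrite('pics/w1.png',im[:,:,::-1])
im,d,K,C=grab('scene');np.savez('s1.npz',im=im,d=d,K=K,C=C);cv2.imwrite('pics/s1.png',cv2.resize(im[80:300,200:470,::-1],None,fx=2.7,fy=2.7))
```

```text
now 5.45 [ 0.611  -0.0547  0.1756] [120.7  -0.6   0.7] j [ 18.  30.   2.  88. -55. 122.] f [ 0.6 -1.3 -2.8] gap 0.0438
cm [ 1.86  9.69 11.58]
```

View pics/s1.png

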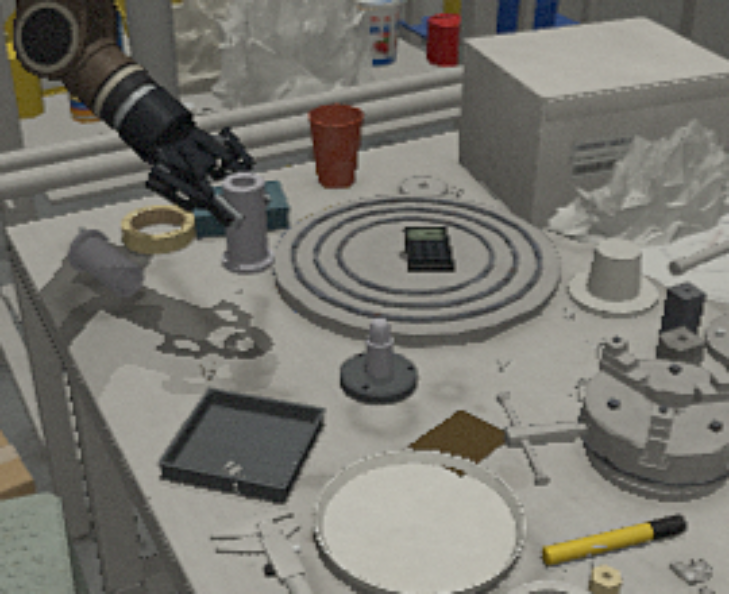

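View pics/w1.png

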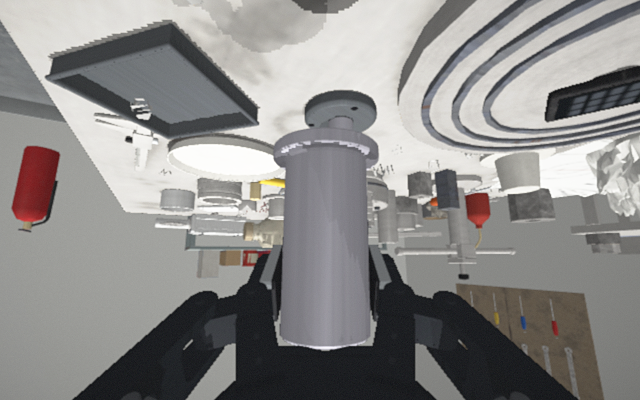

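The bush stands upright, flange down, in the jaws. The wrist view shows it at (325,240) with the gauge behind it at (340,108). Next I measure the lean and offset from the depth cloud.

```bash
cat >> h.py <<'E'
from scipy.optimize import least_squares
def held(P,c,zlo,zhi):
    "fit r=23 mm axis to body points near xy c: point at flange face and lean"
    q=P[np.isfinite(P).all(-1)]
    q=q[(np.hypot(q[:,0]-c[0],q[:,1]-c[1])<.05)]
    q=q[(q[:,2]>zlo)&(q[:,2]<zhi)];zm=q[:,2].mean()
    f=lambda p:np.hypot(q[:,0]-p[0]-p[2]*(q[:,2]-zm),q[:,1]-p[1]-p[3]*(q[:,2]-zm))-.023
    s=least_squares(f,[c[0],c[1],0,0],loss='soft_l1',f_scale=.001)
    print('axis xy at z',zm.round(3),s.x[:2].round(4),'lean deg x,y',np.degrees(s.x[2:]).round(2),'rms',np.sqrt(np.mean(s.fun**2)).round(4),len(q));return s.x,zm
E
python3 - <<'E'
from h import *
for f in('w1','s1'):
    z=np.load(f+'.npz');P=cloud(z['d'],z['K'],z['C'])
    q=P[np.isfinite(P).all(-1)];k=q[np.hypot(q[:,0]-.611,q[:,1]+.07)<.045];k=k[k[:,2]>.08]
    print(f,'z range',np.percentile(k[:,2],[.5,99.5]).round(4))
    lo=np.percentile(k[:,2],.5)+.018
    held(P,(.611,-.07),lo,lo+.035)
    k2=k[k[:,2]<lo-.012];print('flange xy span',np.percentile(k2[:,:2],[1,99],axis=0).round(4).tolist())
    gauge(P,(.632,-.203))
E
```

```text
w1 z range [0.1223 0.214 ]
axis xy at z 0.16 [ 0.6104 -0.0418] lean deg x,y [-0.97 -0.04] rms 0.0015 3373
flange xy span [[0.582, -0.053], [0.6402, -0.0295]]
foot 0.6314 -0.2008 rad 0.0435 z 0.0161
pin 0.025 8 [[0.6303, -0.191, 0.03], [0.6404, -0.1872, 0.0307]]
s1 z range [0.1161 0.218 ]
axis xy at z 0.152 [ 0.612  -0.0444] lean deg x,y [-2.08 -0.53] rms 0.0018 157
flange xy span [[0.5824, -0.073], [0.624, -0.0373]]
foot 0.6321 -0.2068 rad 0.0447 z 0.0163
pin 0.025 69 [[0.6157, -0.2208, 0.0312], [0.6381, -0.1979, 0.0545]]
pin 0.061 32 [[0.6195, -0.2177, 0.0616], [0.6346, -0.1992, 0.0735]]
pin 0.074 32 [[0.6224, -0.2163, 0.0754], [0.6389, -0.1979, 0.0824]]
```

Run:
```python
from h import *
to([.631,-.2152,.1756],[120.7,.3,.5]);to([.631,-.2152,.152])
```

```text
now 5.55 [ 0.6109 -0.0551  0.1763] [120.7  -0.7   0.6] j [ 18.  30.   2.  88. -55. 122.] f [ 0.6 -0.5 -3.1] gap 0.0438
cm [ 1.83  8.1  13.83]
turn [ 0.03 -0.63 -0.81]
now 5.55 [ 0.6109 -0.0551  0.1763] [120.7  -0.7   0.6] j [ 18.  30.   2.  88. -55. 122.] f [ 0.6 -0.5 -3.1] gap 0.0438
cm [ 1.8   6.07 15.04]
```

Call:
step_arm([
  {"angular": [0,-0.6,-0.8],"delta_pos": [0.6,2.7,4.6],"grip": -0.2},
  {"angular": [0,-0.6,-0.8],"delta_pos": [1.2,5.4,9.2],"grip": -0.2},
  {"angular": [0,-0.6,-0.8],"delta_pos": [1.83,8.1,13.8],"grip": -0.2},
  {"angular": [0,-0.6,-0.8],"delta_pos": [1.83,8.1,13.8],"grip": -0.2},
  {"angular": [0,-0.6,-0.8],"delta_pos": [1.8,6.1,15],"grip": -0.2},
  {"angular": [0,-0.6,-0.8],"delta_pos": [1.8,6.1,15],"grip": -0.2},
  {"angular": [0,-0.6,-0.8],"delta_pos": [1.8,6.1,15],"grip": -0.2},
])

```text
clock: 6.42
tcp_pos: [0.6312, -0.2148, 0.1535]
tool_rot: [120.7, 0.2, 0.5]
ft_force: [0.4, 0.6, -2.5]
finger_gap: 0.0438
```

```bash
cat >> h.py <<'E'
def near(g,zlo,zhi,names=('scene','side','wrist'),tag=None):
    for n in names:
        im,d,K,C=grab(n);P=cloud(d,K,C);print(n);
        if tag:np.savez(f'{tag}_{n}.npz',im=im,d=d,K=K,C=C)
        q=P[np.isfinite(P).all(-1)];k=q[(np.hypot(q[:,0]-g[0],q[:,1]-g[1])<.036)&(q[:,2]>.02)]
        if zlo is None: pass
        try:held(P,g,zlo,zhi)
        except Exception as e:print(e)
        gauge(P,g)
E
python3 - <<'E'
from h import *
to([.631,-.2152,.152])
near((.632,-.203),.112,.145,tag='n1')
z=np.load('n1_scene.npz');a=cv2.resize(z['im'][130:250,280:400,::-1],None,fx=3.3,fy=3.3)
z=np.load('n1_side.npz');b=cv2.resize(z['im'][130:250,280:400,::-1],None,fx=3.3,fy=3.3)
cv2.imwrite('pics/n1.png',np.hstack([a,b]))
E
```

```text
now 6.425 [ 0.6312 -0.2148  0.1535] [120.7   0.2   0.5] j [  4.  25.  -8.  63. -59.  96.] f [ 0.4  0.6 -2.5] gap 0.0438
cm [-0.02 -0.12  0.11]
scene
axis xy at z 0.128 [ 0.6321 -0.204 ] lean deg x,y [-0.02  0.25] rms 0.0016 155
foot 0.6294 -0.2083 rad 0.044 z 0.0162
pin 0.025 66 [[0.617, -0.2205, 0.0304], [0.6369, -0.1978, 0.0539]]
pin 0.061 30 [[0.6197, -0.2173, 0.0614], [0.6379, -0.1997, 0.0732]]
pin 0.074 14 [[0.6185, -0.2154, 0.0745], [0.6341, -0.2013, 0.0785]]
side
axis xy at z 0.129 [ 0.632  -0.2032] lean deg x,y [-3.52  2.12] rms 0.0031 123
foot 0.6305 -0.2097 rad 0.0466 z 0.0155
pin 0.025 60 [[0.6173, -0.2251, 0.0303], [0.641, -0.2018, 0.0539]]
pin 0.061 26 [[0.6206, -0.2193, 0.0619], [0.6391, -0.198, 0.0734]]
pin 0.074 13 [[0.6204, -0.2196, 0.0748], [0.6377, -0.1987, 0.0818]]
wrist
axis xy at z 0.129 [ 0.6307 -0.2017] lean deg x,y [-0.13 -0.13] rms 0.0005 5549
foot 0.632 -0.2017 rad 0.0436 z 0.016
pin 0.025 1812 [[0.6181, -0.1981, 0.0305], [0.6456, -0.187, 0.0546]]
pin 0.061 831 [[0.6207, -0.1996, 0.0613], [0.6435, -0.19, 0.0739]]
pin 0.074 582 [[0.6215, -0.2025, 0.0741], [0.6425, -0.1908, 0.0803]]
```

View pics/n1.png

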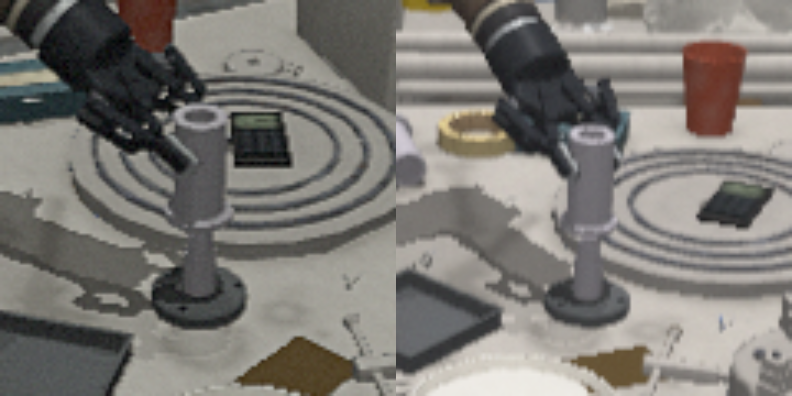

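The bush hangs just above the pin in both fixed views. I now fit the pin from the wrist cloud for a fine correction.

```bash
cat >> h.py <<'E'
def pin(P,g):
    q=P[np.isfinite(P).all(-1)];q=q[np.hypot(q[:,0]-g[0],q[:,1]-g[1])<.025]
    for lo,hi,r in((.024,.055,.015),(.061,.073,.012)):
        k=q[(q[:,2]>lo)&(q[:,2]<hi)]
        if len(k)<30: continue
        s=least_squares(lambda p:np.hypot(k[:,0]-p[0],k[:,1]-p[1])-r,g,loss='soft_l1',f_scale=.001)
        print('pin r',r,s.x.round(4),'rms',np.sqrt(np.mean(s.fun**2)).round(4),len(k))
E
python3 - <<'E'
from h import *
for n in('wrist','scene'):
    z=np.load(f'n1_{n}.npz');P=cloud(z['d'],z['K'],z['C']);print(n);pin(P,(.632,-.203));held(P,(.632,-.203),.115,.14)
    im=z['im']
E
```

```text
wrist
pin r 0.015 [ 0.632  -0.2027] rms 0.0005 2217
pin r 0.012 [ 0.632  -0.2027] rms 0.0005 752
axis xy at z 0.128 [ 0.6307 -0.2017] lean deg x,y [-0.11 -0.12] rms 0.0005 4180
scene
pin r 0.015 [ 0.6338 -0.205 ] rms 0.0016 81
axis xy at z 0.128 [ 0.6322 -0.2041] lean deg x,y [-1.7  -1.14] rms 0.0016 119
```

Call:
step_arm([
  {"angular": [0,0,0],"delta_pos": [0.14,0.05,0.09],"grip": -0.2},
  {"angular": [0,0,0],"delta_pos": [0.14,0.05,0.09],"grip": -0.2},
  {"angular": [0,0,0],"delta_pos": [0.14,-0.55,0.45],"grip": -0.2},
  {"angular": [0,0,0],"delta_pos": [0.14,-1.1,0.78],"grip": -0.2},
  {"angular": [0,0,0],"delta_pos": [0.14,-1.7,1.12],"grip": -0.2},
  {"angular": [0,0,0],"delta_pos": [0.14,-2.2,1.43],"grip": -0.2},
  {"angular": [0,0,0],"delta_pos": [0.14,-2.2,1.43],"grip": -0.2},
], force=20)

```text
clock: 7.45
tcp_pos: [0.6325, -0.2158, 0.1264]
tool_rot: [120.7, 0.3, 0.6]
ft_force: [-0.9, 0.2, -2.3]
finger_gap: 0.0439
```

Run:
```python
from h import *
to([.6325,-.2158,.115]);im,d,K,C=grab('wrist');P=cloud(d,K,C);pin(P,(.632,-.203));held(P,(.632,-.203),.09,.112)
```

```text
now 7.45 [ 0.6325 -0.2158  0.1264] [120.7   0.3   0.6] j [  3.  26. -10.  60. -59.  96.] f [-0.9  0.2 -2.3] gap 0.0439
cm [ 0.01 -0.98  0.58]
pin r 0.015 [ 0.632  -0.2026] rms 0.0005 2520
axis xy at z 0.101 [ 0.6317 -0.2028] lean deg x,y [ 0.01 -0.19] rms 0.0005 3682
```

Call:
step_arm([
  {"angular": [0,0,0],"delta_pos": [0,-0.17,0.1],"grip": -0.2},
  {"angular": [0,0,0],"delta_pos": [0,-0.34,0.2],"grip": -0.2},
  {"angular": [0,0,0],"delta_pos": [0,-0.52,0.31],"grip": -0.2},
  {"angular": [0,0,0],"delta_pos": [0,-0.69,0.41],"grip": -0.2},
  {"angular": [0,0,0],"delta_pos": [0,-0.86,0.51],"grip": -0.2},
  {"angular": [0,0,0],"delta_pos": [0,-0.95,0.56],"grip": -0.2},
  {"angular": [0,0,0],"delta_pos": [0,-1.03,0.61],"grip": -0.2},
  {"angular": [0,0,0],"delta_pos": [0,-1.12,0.66],"grip": -0.2},
])

```text
clock: 8.5
tcp_pos: [0.6331, -0.2162, 0.1174]
tool_rot: [120.4, 0.2, 0.6]
ft_force: [-7.4, 5.1, 15.3]
finger_gap: 0.044
```

Run:
```python
from h import *
to([.6325,-.2158,.115]);im,d,K,C=grab('wrist');P=cloud(d,K,C);pin(P,(.632,-.203));held(P,(.632,-.203),.085,.112)
q=P[np.isfinite(P).all(-1)];k=q[(np.hypot(q[:,0]-.632,q[:,1]+.203)<.04)&(q[:,2]>.04)];r=np.hypot(k[:,0]-.632,k[:,1]+.203)
print('flange z',np.percentile(k[(r>.026)&(r<.032)][:,2],[1,10,50,90,97]).round(4))
```

```text
now 8.5 [ 0.6331 -0.2162  0.1174] [120.4   0.2   0.6] j [  4.  26. -10.  58. -59.  96.] f [-7.4  5.1 15.3] gap 0.044
cm [-0.06 -0.23  0.08]
pin r 0.015 [ 0.632  -0.2026] rms 0.0005 2142
pin r 0.012 [ 0.632  -0.1906] rms 0.0046 1438
axis xy at z 0.099 [ 0.6322 -0.2031] lean deg x,y [ 0.06 -0.31] rms 0.0006 4717
flange z [0.0573 0.0592 0.0646 0.1335 0.1422]
```

Call:
step_arm([
  {"angular": [0,0,0],"delta_pos": [-0.02,-0.23,0.1],"grip": -0.2},
  {"angular": [0,0,0],"delta_pos": [0.08,-0.23,0.1],"grip": -0.2},
  {"angular": [0,0,0],"delta_pos": [0.08,-0.27,0.03],"grip": -0.2},
  {"angular": [0,0,0],"delta_pos": [-0.02,-0.28,0.01],"grip": -0.2},
  {"angular": [0,0,0],"delta_pos": [-0.12,-0.26,0.04],"grip": -0.2},
  {"angular": [0,0,0],"delta_pos": [-0.14,-0.21,0.13],"grip": -0.2},
  {"angular": [0,0,0],"delta_pos": [-0.08,-0.17,0.2],"grip": -0.2},
  {"angular": [0,0,0],"delta_pos": [0.04,-0.17,0.2],"grip": -0.2},
])

```text
clock: 9.55
tcp_pos: [0.6336, -0.2169, 0.1175]
tool_rot: [120.2, 0.1, 0.7]
ft_force: [-6.8, 5.4, 10.5]
finger_gap: 0.044
```

```bash
cat >> h.py <<'E'
def chk(g=(.632,-.2026),zl=.085,zh=.112):
    to([.6325,-.2158,.1175]);im,d,K,C=grab('wrist');P=cloud(d,K,C);held(P,g,zl,zh)
    q=P[np.isfinite(P).all(-1)];r=np.hypot(q[:,0]-g[0],q[:,1]-g[1]);k=q[(r>.026)&(r<.032)&(q[:,2]>.018)]
    print('flange z',np.percentile(k[:,2],[1,5,20,50]).round(4))
E
python3 -c "
from h import *
chk()"
```

```text
now 9.55 [ 0.6336 -0.2169  0.1175] [1.202e+02 1.000e-01 7.000e-01] j [  3.  26. -10.  58. -60.  95.] f [-6.8  5.4 10.5] gap 0.044
cm [-0.1  -0.06 -0.1 ]
axis xy at z 0.099 [ 0.6325 -0.2035] lean deg x,y [ 0.34 -0.88] rms 0.0006 4744
flange z [0.0576 0.0586 0.0608 0.0647]
```

Call:
step_arm([
  {"angular": [0.5,0,0],"delta_pos": [-0.08,0.27,-0.31],"grip": -0.2},
  {"angular": [0.5,0,0],"delta_pos": [-0.08,0.27,-0.31],"grip": -0.2},
  {"angular": [0.5,0,0],"delta_pos": [-0.08,0.27,-0.31],"grip": -0.2},
])

```text
clock: 9.98
tcp_pos: [0.6326, -0.2157, 0.1209]
tool_rot: [120.7, 0.2, 0.7]
ft_force: [0.4, 0.6, -3.2]
finger_gap: 0.0441
```

```bash
python3 -c "
from h import *
chk()"
```

```text
now 9.975 [ 0.6326 -0.2157  0.1209] [120.7   0.2   0.7] j [  3.  26. -10.  59. -59.  95.] f [ 0.4  0.6 -3.2] gap 0.0441
cm [-0.01 -0.29  0.18]
axis xy at z 0.099 [ 0.6317 -0.2023] lean deg x,y [ 0.2  -0.89] rms 0.0005 4619
flange z [0.0613 0.0622 0.0645 0.0683]
```

Call:
step_arm([
  {"angular": [-0.9,0,0],"delta_pos": [0.04,0,0],"grip": -0.2},
  {"angular": [-0.9,0,0],"delta_pos": [0.04,-0.1,0.06],"grip": -0.2},
  {"angular": [-0.9,0,0],"delta_pos": [0.04,-0.2,0.12],"grip": -0.2},
  {"angular": [-0.9,0,0],"delta_pos": [0.04,-0.3,0.18],"grip": -0.2},
  {"angular": [-0.9,0,0],"delta_pos": [0.04,-0.4,0.24],"grip": -0.2},
  {"angular": [-0.9,0,0],"delta_pos": [0.04,-0.45,0.27],"grip": -0.2},
  {"angular": [-0.9,0,0],"delta_pos": [0.04,-0.5,0.3],"grip": -0.2},
  {"angular": [-0.9,0,0],"delta_pos": [0.04,-0.5,0.3],"grip": -0.2},
])

```text
clock: 11.02
tcp_pos: [0.6334, -0.2161, 0.1177]
tool_rot: [119.6, 0.1, 0.8]
ft_force: [-3.8, 4.0, 10.1]
finger_gap: 0.0443
```

```bash
python3 -c "
from h import *
chk()"
```

```text
now 11.025 [ 0.6334 -0.2161  0.1177] [1.196e+02 1.000e-01 8.000e-01] j [  4.  26. -11.  58. -60.  96.] f [-3.8  4.  10.1] gap 0.0443
cm [-0.09 -0.04 -0.01]
axis xy at z 0.099 [ 0.6324 -0.2029] lean deg x,y [ 0.15 -0.14] rms 0.0006 4710
flange z [0.0574 0.0583 0.0606 0.0646]
```

Call:
step_arm([
  {"angular": [0,0,0],"delta_pos": [-0.06,-0.13,0.08],"grip": -0.2},
  {"angular": [0,0,0],"delta_pos": [-0.12,-0.13,0.08],"grip": -0.2},
  {"angular": [0,0,0],"delta_pos": [-0.16,-0.16,0.03],"grip": -0.2},
  {"angular": [0,0,0],"delta_pos": [-0.12,-0.19,-0.02],"grip": -0.2},
  {"angular": [0,0,0],"delta_pos": [-0.06,-0.19,-0.02],"grip": -0.2},
  {"angular": [0,0,0],"delta_pos": [0.0,-0.17,0.02],"grip": -0.2},
  {"angular": [0,0,0],"delta_pos": [-0.08,-0.15,0.05],"grip": -0.2},
  {"angular": [0,0,0],"delta_pos": [-0.14,-0.15,0.05],"grip": -0.2},
])

```text
clock: 12.08
tcp_pos: [0.6329, -0.2158, 0.1178]
tool_rot: [119.6, -0.1, 0.8]
ft_force: [1.5, 1.7, 6.9]
finger_gap: 0.0445
```

```bash
python3 -c "
from h import *
chk()"
```

```text
now 12.075 [ 0.6329 -0.2158  0.1178] [ 1.196e+02 -1.000e-01  8.000e-01] j [  4.  26. -11.  58. -60.  96.] f [1.5 1.7 6.9] gap 0.0445
cm [-0.04 -0.02  0.01]
axis xy at z 0.099 [ 0.632  -0.2027] lean deg x,y [0.02 0.04] rms 0.0006 4727
flange z [0.0573 0.0583 0.0605 0.0646]
```

The bush is centred on the pin within 0.2 mm. It is upright and pressed at about 10 N, and it still sits at step height after the lateral sweep. It goes to rework, so I carry it to the square tray.

```bash
python3 -c "
from h import *
to([.633,-.2158,.162]);to([.455,-.167,.162]);to([.455,-.167,.078])"
```

```text
now 12.125 [ 0.6329 -0.2158  0.1178] [ 1.196e+02 -1.000e-01  8.000e-01] j [  4.  26. -11.  58. -60.  96.] f [1.4 1.9 7.1] gap 0.0443
cm [ 0.01  3.84 -2.18]
now 12.125 [ 0.6329 -0.2158  0.1178] [ 1.196e+02 -1.000e-01  8.000e-01] j [  4.  26. -11.  58. -60.  96.] f [1.4 1.9 7.1] gap 0.0443
cm [-17.72   1.34  -6.65]
now 12.125 [ 0.6329 -0.2158  0.1178] [ 1.196e+02 -1.000e-01  8.000e-01] j [  4.  26. -11.  58. -60.  96.] f [1.4 1.9 7.1] gap 0.0443
cm [-17.73  -5.97  -2.5 ]
```

Call:
step_arm([
  {"angular": [0,0,0],"delta_pos": [0,1.3,-0.7],"grip": -0.2},
  {"angular": [0,0,0],"delta_pos": [0,2.6,-1.5],"grip": -0.2},
  {"angular": [0,0,0],"delta_pos": [0,3.84,-2.2],"grip": -0.2},
  {"angular": [0,0,0],"delta_pos": [0,3.84,-2.2],"grip": -0.2},
  {"angular": [0,0,0],"delta_pos": [-6,3,-3.7],"grip": -0.2},
  {"angular": [0,0,0],"delta_pos": [-12,2.1,-5.2],"grip": -0.2},
  {"angular": [0,0,0],"delta_pos": [-17.7,1.3,-6.6],"grip": -0.2},
  {"angular": [0,0,0],"delta_pos": [-17.7,1.3,-6.6],"grip": -0.2},
], force=30)

```text
clock: 13.12
tcp_pos: [0.4515, -0.1668, 0.1607]
tool_rot: [119.6, 0.2, 0.9]
ft_force: [-0.3, 0.4, -2.4]
finger_gap: 0.0443
```

Run:
```python
from h import *
to([.455,-.167,.085]);to([.455,-.167,.07])
for n in('wrist','scene'):
    im,d,K,C=grab(n);P=cloud(d,K,C);print(n);held(P,(.455,-.154),.12,.15)
    q=P[np.isfinite(P).all(-1)];q=q[(np.hypot(q[:,0]-.455,q[:,1]+.155)<.11)&(q[:,2]>.012)&(q[:,2]<.03)]
    print(len(q),cv2.minAreaRect(q[:,:2].astype(np.float32)))
    f=P[np.isfinite(P).all(-1)];f=f[(np.hypot(f[:,0]-.455,f[:,1]+.155)<.04)&(f[:,2]>.05)];print('bottom',np.percentile(f[:,2],[.3,2]))
```

```text
now 13.125 [ 0.4515 -0.1668  0.1607] [119.6   0.2   0.9] j [ 11.  11. -28.  70. -59. 111.] f [-0.3  0.4 -2.4] gap 0.0443
cm [ 0.37 -6.57  3.76]
now 13.125 [ 0.4515 -0.1668  0.1607] [119.6   0.2   0.9] j [ 11.  11. -28.  70. -59. 111.] f [-0.3  0.4 -2.4] gap 0.0443
cm [ 0.37 -7.88  4.5 ]
wrist
axis xy at z 0.135 [ 0.4505 -0.1538] lean deg x,y [0.15 0.25] rms 0.0005 5081
5031 ((0.46198153495788574, -0.1865805983543396), (0.13538621366024017, 0.15267737209796906), 16.497840881347656)
bottom [0.10070093 0.1025945 ]
scene
axis xy at z 0.135 [ 0.4545 -0.1562] lean deg x,y [-0.03  1.36] rms 0.0013 171
511 ((0.45826536417007446, -0.17407555878162384), (0.13847379386425018, 0.17486946284770966), 16.807863235473633)
bottom [0.10177874 0.10496343]
```

Call:
step_arm([
  {"angular": [0,0,0],"delta_pos": [0.37,-2.5,1.4],"grip": -0.2},
  {"angular": [0,0,0],"delta_pos": [0.37,-5,2.9],"grip": -0.2},
  {"angular": [0,0,0],"delta_pos": [0.37,-7,4],"grip": -0.2},
  {"angular": [0,0,0],"delta_pos": [0.37,-7.8,4.45],"grip": -0.2},
  {"angular": [0,0,0],"delta_pos": [0.37,-8.0,4.56],"grip": -0.2},
  {"angular": [0,0,0],"delta_pos": [0.37,-8.2,4.68],"grip": -0.2},
  {"angular": [0,0,0],"delta_pos": [0.37,-8.4,4.8],"grip": -0.2},
  {"angular": [0,0,0],"delta_pos": [0.37,-8.55,4.88],"grip": -0.2},
])

```text
clock: 14.22
tcp_pos: [0.4595, -0.1673, 0.0638]
tool_rot: [119.5, -0.2, 0.8]
ft_force: [-2.8, 0.9, 4.7]
finger_gap: 0.0441
```

```bash
python3 -c "
from h import *
chk((.454,-.154),.03,.06)"
```

```text
now 14.225 [ 0.4595 -0.1673  0.0638] [119.5  -0.2   0.8] j [ 11.  18. -33.  57. -59. 110.] f [-2.8  0.9  4.7] gap 0.0441
cm [17.24  7.14  1.82]
axis xy at z 0.046 [ 0.4586 -0.1542] lean deg x,y [0.06 0.16] rms 0.0007 5337
flange z [0.0193 0.0255 0.0453 0.0684]
```

Call:
step_arm([
  {"angular": [0,0,0],"delta_pos": [0,0,0],"grip": 0.2},
  {"angular": [0,0,0],"delta_pos": [0,0,0],"grip": 0.6},
  {"angular": [0,0,0],"delta_pos": [0,0,0],"grip": 1},
  {"angular": [0,0,0],"delta_pos": [0,0,0],"grip": 1},
  {"angular": [0,0,0],"delta_pos": [0,0,-4],"grip": 1},
  {"angular": [0,0,0],"delta_pos": [0,0,-9],"grip": 1},
  {"angular": [0,0,0],"delta_pos": [0,0,-14],"grip": 1},
  {"angular": [0,0,0],"delta_pos": [0,2,-16],"grip": 1},
])

```text
clock: 15.28
tcp_pos: [0.4579, -0.0356, 0.1603]
tool_rot: [119.5, -0.1, 1.0]
ft_force: [0.0, -0.8, 0.2]
finger_gap: 0.0854
```

Run:
```python
from h import *
im,d,K,C=grab('wrist');P=cloud(d,K,C);held(P,(.4585,-.154),.02,.09)
q=P[np.isfinite(P).all(-1)];f=q[(np.hypot(q[:,0]-.4585,q[:,1]+.154)<.035)];print(np.percentile(f[:,2],[1,99]))
# bush A grasp: flange (.6387,.2518) plain (.6153,.1561), yaw d=-103.7
im,d,K,C=grab('scene');P=cloud(d,K,C);bush(P,[.58,.14,.02],[.69,.27,.07])
to([.55,.12,.3],[-145,0,-13.7])
```

```text
axis xy at z 0.056 [ 0.4585 -0.1544] lean deg x,y [-0.    0.08] rms 0.0005 2820
[0.00272325 0.10325583]
d yaw -101.9 width 0.0319 s-range [-0.3711 -0.2761] ztop 0.0519
flange end [0.6348 0.2459] plain end [0.6152 0.1529] len 0.0951
now 15.375 [ 0.4586 -0.0363  0.1618] [119.5  -0.3   1. ] j [ 26.  21. -17.  89. -52. 134.] f [-0.1 -0.3  0.1] gap 0.085
cm [  9.49   4.35 -20.24]
turn [94.85 -4.01 16.04]
```

Run:
```python
from h import *
to([.54,.05,.25],[-145,0,-13.7]);to([.6124,.144,.12])
```

```text
now 15.375 [ 0.4586 -0.0363  0.1618] [119.5  -0.3   1. ] j [ 26.  21. -17.  89. -52. 134.] f [-0.1 -0.3  0.1] gap 0.085
cm [  8.34   3.45 -11.7 ]
turn [94.85 -4.01 16.04]
now 15.375 [ 0.4586 -0.0363  0.1618] [119.5  -0.3   1. ] j [ 26.  21. -17.  89. -52. 134.] f [-0.1 -0.3  0.1] gap 0.085
cm [ 15.66 -12.47 -13.34]
```

Call:
step_arm([
  {"angular": [10,-0.4,1.7],"delta_pos": [2.8,1.2,-4],"grip": 1},
  {"angular": [20,-0.8,3.4],"delta_pos": [5.6,2.3,-8],"grip": 1},
  {"angular": [30,-1.3,5.1],"delta_pos": [8.3,3.4,-11.7],"grip": 1},
  {"angular": [40,-1.7,6.8],"delta_pos": [8.3,3.4,-11.7],"grip": 1},
  {"angular": [50,-2.1,8.5],"delta_pos": [8.3,3.4,-11.7],"grip": 1},
  {"angular": [60,-2.5,10.1],"delta_pos": [9,1,-12],"grip": 1},
  {"angular": [70,-3,11.8],"delta_pos": [10,-1,-12.2],"grip": 1},
  {"angular": [80,-3.4,13.5],"delta_pos": [11.5,-3,-12.4],"grip": 1},
])

```text
clock: 16.38
tcp_pos: [0.5717, 0.088, 0.1975]
tool_rot: [-159.6, -1.8, -11.8]
ft_force: [0.9, 0.4, -0.9]
finger_gap: 0.0854
```

Run:
```python
from h import *
to([.6124,.144,.093],[-145,0,-13.7])
```

```text
now 16.375 [0.5717 0.088  0.1975] [-159.6   -1.8  -11.8] j [ -1.   8.  -8.  68.  20. 101.] f [ 0.9  0.4 -0.9] gap 0.0854
cm [ 2.51 -2.24 12.08]
turn [14.52 -0.71  2.48]
```

Call:
step_arm([
  {"angular": [7,-0.3,1.2],"delta_pos": [1.2,-1.1,5],"grip": 1},
  {"angular": [14.5,-0.7,2.5],"delta_pos": [2.5,-2.2,10],"grip": 1},
  {"angular": [14.5,-0.7,2.5],"delta_pos": [2.5,-2.2,12],"grip": 1},
  {"angular": [14.5,-0.7,2.5],"delta_pos": [2.5,-2.2,12],"grip": 1},
])

```text
clock: 16.88
tcp_pos: [0.6105, 0.1429, 0.0906]
tool_rot: [-145.1, 0.3, -13.8]
ft_force: [0.5, -0.3, 1.1]
finger_gap: 0.0852
```

Run:
```python
from h import *
im,d,K,C=grab('wrist');P=cloud(d,K,C);e,a=bush(P,[.58,.14,.02],[.69,.27,.07])
dd=np.array([np.cos(a),np.sin(a)]);g=e[0]+.065*dd
to([*(g-dd*.0115),.011],[-145,0,np.degrees(a)+90])
```

```text
d yaw -103.9 width 0.0419 s-range [-0.3974 -0.2988] ztop 0.0588
flange end [0.6401 0.2513] plain end [0.6164 0.1555] len 0.0986
now 16.925 [0.6116 0.143  0.0926] [-1.451e+02  1.000e-01 -1.370e+01] j [ -2.  14. -19.  49.  34. 104.] f [0.3 0.1 0.6] gap 0.0856
cm [ 0.2  -0.12 10.04]
turn [0.06 0.16 0.06]
```

Call:
step_arm([
  {"angular": [0,0,0],"delta_pos": [0.2,-0.1,5],"grip": 1},
  {"angular": [0,0,0],"delta_pos": [0.2,-0.1,9],"grip": 1},
  {"angular": [0,0,0],"delta_pos": [0.2,-0.1,10],"grip": 1},
  {"angular": [0,0,0],"delta_pos": [0.2,-0.1,10],"grip": 1},
  {"angular": [0,0,0],"delta_pos": [0.2,-0.1,10],"grip": -0.2},
  {"angular": [0,0,0],"delta_pos": [0.2,-0.1,10],"grip": -0.2},
  {"angular": [0,0,0],"delta_pos": [0.2,-0.1,10],"grip": -0.2},
  {"angular": [0,0,0],"delta_pos": [0.2,-0.1,10],"grip": -0.2},
], force=40)

```text
clock: 17.92
tcp_pos: [0.628, 0.1985, 0.0127]
tool_rot: [-145.0, -0.0, -13.8]
ft_force: [-1.1, -4.3, 6.4]
finger_gap: 0.0441
```

Call:
step_arm([
  {"angular": [0,0,0],"delta_pos": [0,-1.2,-1.6],"grip": -0.2},
  {"angular": [0,0,0],"delta_pos": [0,-3.4,-4.9],"grip": -0.2},
  {"angular": [0,0,0],"delta_pos": [0,-6.3,-9],"grip": -0.2},
  {"angular": [-9,0,0],"delta_pos": [0,-9.2,-13.1],"grip": -0.2},
  {"angular": [-19,0,0],"delta_pos": [0,-9.2,-13.1],"grip": -0.2},
  {"angular": [-29,0,0],"delta_pos": [0,-9.2,-13.1],"grip": -0.2},
  {"angular": [-39,0,0],"delta_pos": [0,-9.2,-13.1],"grip": -0.2},
  {"angular": [-49,0,0],"delta_pos": [0,-9.2,-13.1],"grip": -0.2},
])

```text
clock: 18.92
tcp_pos: [0.6282, 0.1986, 0.1735]
tool_rot: [165.7, -0.1, -13.8]
ft_force: [0.8, 1.3, -5.0]
finger_gap: 0.0439
```

Run:
```python
from h import *
to([.62,.0,.185],[120.7,0,.5]);to([.632,-.2152,.185])
```

```text
now 18.925 [0.6282 0.1986 0.1735] [ 1.657e+02 -1.000e-01 -1.380e+01] j [ 23.  30.  20.  89. -12. 127.] f [ 0.8  1.3 -5. ] gap 0.0439
cm [ 3.94 19.16  3.7 ]
turn [-44.76   8.7  -11.79]
now 18.925 [0.6282 0.1986 0.1735] [ 1.657e+02 -1.000e-01 -1.380e+01] j [ 23.  30.  20.  89. -12. 127.] f [ 0.8  1.3 -5. ] gap 0.0439
cm [10.23 39.14  8.8 ]
```

Call:
step_arm([
  {"angular": [-9,1.7,-2.4],"delta_pos": [0.8,3.8,0.7],"grip": -0.2},
  {"angular": [-18,3.5,-4.7],"delta_pos": [1.6,7.6,1.5],"grip": -0.2},
  {"angular": [-27,5.2,-7.1],"delta_pos": [2.4,11.5,2.2],"grip": -0.2},
  {"angular": [-36,7,-9.4],"delta_pos": [3.2,15.3,3],"grip": -0.2},
  {"angular": [-44.8,8.7,-11.8],"delta_pos": [3.9,19.2,3.7],"grip": -0.2},
  {"angular": [-44.8,8.7,-11.8],"delta_pos": [3.9,19.2,3.7],"grip": -0.2},
  {"angular": [-44.8,8.7,-11.8],"delta_pos": [3.9,19.2,3.7],"grip": -0.2},
])

```text
clock: 19.8
tcp_pos: [0.6196, -0.0, 0.1847]
tool_rot: [120.8, -0.0, 0.4]
ft_force: [0.5, -0.0, -3.6]
finger_gap: 0.0443
```

Run:
```python
from h import *
im,d,K,C=grab('wrist');P=cloud(d,K,C);o=manip.get_obs();p=o['tcp_pos'];c=(p[0],p[1]+.013)
s,zm=held(P,c,p[2]-.04,p[2]-.01)
q=P[np.isfinite(P).all(-1)];f=q[(np.hypot(q[:,0]-s[0],q[:,1]-s[1])<.035)&(q[:,2]>p[2]-.09)];zb=np.percentile(f[:,2],.5);print('bottom',zb.round(4))
to([.632,-.2152,.185],[120.7-np.degrees(s[3])*0,0,.5])
```

```text
axis xy at z 0.161 [0.6188 0.0131] lean deg x,y [-0.01 -0.1 ] rms 0.0005 5039
bottom 0.1276
now 19.85 [6.199e-01 2.000e-04 1.854e-01] [ 1.208e+02 -1.000e-01  5.000e-01] j [ 22.  35.  10.  97. -53. 128.] f [ 0.   0.8 -3.9] gap 0.0441
cm [ 1.03 11.   18.53]
turn [-0.08 -0.02 -0.08]
```

Run:
```python
from h import *
to([.633,-.2157,.165])
```

```text
now 19.85 [6.199e-01 2.000e-04 1.854e-01] [ 1.208e+02 -1.000e-01  5.000e-01] j [ 22.  35.  10.  97. -53. 128.] f [ 0.   0.8 -3.9] gap 0.0441
cm [ 1.13  9.3  19.6 ]
```

Call:
step_arm([
  {"angular": [0,0,0],"delta_pos": [0.3,2.3,4.9],"grip": -0.2},
  {"angular": [0,0,0],"delta_pos": [0.6,4.7,9.8],"grip": -0.2},
  {"angular": [0,0,0],"delta_pos": [0.9,7,14.7],"grip": -0.2},
  {"angular": [0,0,0],"delta_pos": [1.13,9.3,19.6],"grip": -0.2},
  {"angular": [0,0,0],"delta_pos": [1.13,9.3,19.6],"grip": -0.2},
  {"angular": [0,0,0],"delta_pos": [1.13,9.3,19.6],"grip": -0.2},
  {"angular": [0,0,0],"delta_pos": [1.13,9.3,19.6],"grip": -0.2},
])

```text
clock: 20.72
tcp_pos: [0.6337, -0.2144, 0.1654]
tool_rot: [120.8, -0.1, 0.6]
ft_force: [0.5, 0.5, -3.9]
finger_gap: 0.044
```

Run:
```python
from h import *
im,d,K,C=grab('wrist');P=cloud(d,K,C);pin(P,(.632,-.2027));held(P,(.632,-.2027),.122,.15)
to([.633,-.2157,.124])
```

```text
pin r 0.015 [ 0.632  -0.2027] rms 0.0004 2110
pin r 0.012 [ 0.6321 -0.2027] rms 0.0005 719
axis xy at z 0.136 [ 0.6329 -0.2012] lean deg x,y [-0.13 -0.24] rms 0.0005 4605
now 20.775 [ 0.6338 -0.2143  0.1652] [ 1.208e+02 -1.000e-01  6.000e-01] j [  4.  24.  -7.  64. -59.  96.] f [-0.   0.6 -4. ] gap 0.0442
cm [-0.09 -3.46  2.23]
```

Call:
step_arm([
  {"angular": [0,0,0],"delta_pos": [-0.09,0.08,0.14],"grip": -0.2},
  {"angular": [0,0,0],"delta_pos": [-0.09,-0.8,0.66],"grip": -0.2},
  {"angular": [0,0,0],"delta_pos": [-0.09,-1.6,1.14],"grip": -0.2},
  {"angular": [0,0,0],"delta_pos": [-0.09,-2.3,1.56],"grip": -0.2},
  {"angular": [0,0,0],"delta_pos": [-0.09,-3.0,1.98],"grip": -0.2},
  {"angular": [0,0,0],"delta_pos": [-0.09,-3.5,2.28],"grip": -0.2},
  {"angular": [0,0,0],"delta_pos": [-0.09,-3.5,2.28],"grip": -0.2},
  {"angular": [0,0,0],"delta_pos": [-0.09,-3.5,2.28],"grip": -0.2},
], force=20)

```text
clock: 21.78
tcp_pos: [0.6331, -0.216, 0.1237]
tool_rot: [120.8, -0.1, 0.6]
ft_force: [0.4, 0.1, -3.5]
finger_gap: 0.0439
```

Run:
```python
from h import *
im,d,K,C=grab('wrist');P=cloud(d,K,C);pin(P,(.632,-.2027));held(P,(.632,-.2027),.082,.107)
to([.633,-.2157,.115])
```

```text
pin r 0.015 [ 0.632  -0.2027] rms 0.0005 2510
axis xy at z 0.095 [ 0.6323 -0.2028] lean deg x,y [-0.16 -0.22] rms 0.0005 4119
now 21.825 [ 0.6332 -0.216   0.1239] [ 1.208e+02 -1.000e-01  6.000e-01] j [  3.  26. -10.  59. -59.  96.] f [ 0.1 -1.1 -3.5] gap 0.0441
cm [-0.02 -0.78  0.43]
```

Call:
step_arm([
  {"angular": [-0.2,0,0],"delta_pos": [-0.03,-0.17,0.1],"grip": -0.2},
  {"angular": [-0.2,0,0],"delta_pos": [-0.03,-0.34,0.2],"grip": -0.2},
  {"angular": [-0.2,0,0],"delta_pos": [-0.03,-0.5,0.3],"grip": -0.2},
  {"angular": [-0.2,0,0],"delta_pos": [-0.03,-0.6,0.36],"grip": -0.2},
  {"angular": [-0.2,0,0],"delta_pos": [-0.03,-0.7,0.42],"grip": -0.2},
  {"angular": [-0.2,0,0],"delta_pos": [-0.03,-0.8,0.48],"grip": -0.2},
  {"angular": [-0.2,0,0],"delta_pos": [-0.03,-0.88,0.53],"grip": -0.2},
  {"angular": [-0.2,0,0],"delta_pos": [-0.03,-0.96,0.58],"grip": -0.2},
])

```text
clock: 22.82
tcp_pos: [0.6329, -0.2161, 0.1126]
tool_rot: [120.6, -0.1, 0.6]
ft_force: [-0.1, -0.8, -3.0]
finger_gap: 0.044
```

```bash
python3 -c "
from h import *
chk(zl=.08,zh=.1)"
```

```text
now 22.825 [ 0.6329 -0.2161  0.1126] [ 1.206e+02 -1.000e-01  6.000e-01] j [  3.  26. -11.  58. -59.  96.] f [-0.1 -0.8 -3. ] gap 0.044
cm [-0.04  0.41 -0.27]
axis xy at z 0.09 [ 0.6321 -0.203 ] lean deg x,y [0.02 0.  ] rms 0.0005 3393
flange z [0.0546 0.0556 0.058  0.062 ]
```

No force, and the flange is already below step height, so this is the good bush. I continue down.

Call:
step_arm([
  {"angular": [0,0,0],"delta_pos": [0,-0.34,0.2],"grip": -0.2},
  {"angular": [0,0,0],"delta_pos": [0,-0.68,0.4],"grip": -0.2},
  {"angular": [0,0,0],"delta_pos": [0,-1.02,0.61],"grip": -0.2},
  {"angular": [0,0,0],"delta_pos": [0,-1.36,0.81],"grip": -0.2},
  {"angular": [0,0,0],"delta_pos": [0,-1.7,1.01],"grip": -0.2},
  {"angular": [0,0,0],"delta_pos": [0,-2.05,1.21],"grip": -0.2},
  {"angular": [0,0,0],"delta_pos": [0,-2.4,1.42],"grip": -0.2},
  {"angular": [0,0,0],"delta_pos": [0,-2.7,1.6],"grip": -0.2},
])

```text
clock: 23.88
tcp_pos: [0.6329, -0.2161, 0.0808]
tool_rot: [120.6, -0.1, 0.6]
ft_force: [-0.9, -0.1, -3.8]
finger_gap: 0.0443
```

```bash
python3 -c "
from h import *
chk(zl=.05,zh=.068)
to([.6329,-.2160,.0725])"
```

```text
now 23.875 [ 0.6329 -0.2161  0.0808] [ 1.206e+02 -1.000e-01  6.000e-01] j [  3.  28. -13.  54. -59.  96.] f [-0.9 -0.1 -3.8] gap 0.0443
cm [-0.03  3.15 -1.9 ]
axis xy at z 0.059 [ 0.6321 -0.203 ] lean deg x,y [-0.23  0.12] rms 0.0005 3071
flange z [0.0228 0.0239 0.0261 0.0302]
now 23.925 [ 0.6327 -0.216   0.0803] [ 1.206e+02 -1.000e-01  6.000e-01] j [  3.  28. -13.  54. -59.  96.] f [-0.3  0.1 -4.4] gap 0.0441
cm [ 0.02 -0.67  0.39]
```

Call:
step_arm([
  {"angular": [0,0,0],"delta_pos": [0,-0.17,0.1],"grip": -0.2},
  {"angular": [0,0,0],"delta_pos": [0,-0.34,0.2],"grip": -0.2},
  {"angular": [0,0,0],"delta_pos": [0,-0.47,0.28],"grip": -0.2},
  {"angular": [0,0,0],"delta_pos": [0,-0.55,0.33],"grip": -0.2},
  {"angular": [0,0,0],"delta_pos": [0,-0.62,0.37],"grip": -0.2},
  {"angular": [0,0,0],"delta_pos": [0,-0.69,0.41],"grip": -0.2},
  {"angular": [0,0,0],"delta_pos": [0,-0.75,0.45],"grip": -0.2},
  {"angular": [0,0,0],"delta_pos": [0,-0.75,0.45],"grip": -0.2},
])

```text
clock: 24.92
tcp_pos: [0.633, -0.2163, 0.0742]
tool_rot: [120.4, -0.1, 0.6]
ft_force: [-5.0, 5.0, 9.4]
finger_gap: 0.044
```

```bash
python3 -c "
from h import *
chk(zl=.045,zh=.062)
to([.6329,-.2160,.167]);to([.451,-.375,.167]);to([.451,-.375,.085])"
```

```text
now 24.925 [ 0.633  -0.2163  0.0742] [ 1.204e+02 -1.000e-01  6.000e-01] j [  4.  28. -13.  53. -59.  96.] f [-5.   5.   9.4] gap 0.044
cm [-0.04  3.71 -2.24]
axis xy at z 0.054 [ 0.6321 -0.2032] lean deg x,y [-0.06 -0.09] rms 0.0005 2914
flange z [0.0181 0.0187 0.0207 0.0239]
now 24.975 [ 0.633  -0.2164  0.0742] [ 1.204e+02 -1.000e-01  6.000e-01] j [  3.  28. -13.  53. -59.  96.] f [-4.9  3.9 10.4] gap 0.0441
cm [ 0.01  7.99 -4.73]
now 24.975 [ 0.633  -0.2164  0.0742] [ 1.204e+02 -1.000e-01  6.000e-01] j [  3.  28. -13.  53. -59.  96.] f [-4.9  3.9 10.4] gap 0.0441
cm [-18.36  15.96   8.79]
now 24.975 [ 0.633  -0.2164  0.0742] [ 1.204e+02 -1.000e-01  6.000e-01] j [  3.  28. -13.  53. -59.  96.] f [-4.9  3.9 10.4] gap 0.0441
cm [-18.38   8.89  12.94]
```

Home on the foot: lean below 0.1° and contact at about 13 N. I lift it straight off and take it to the round tray.

Call:
step_arm([
  {"angular": [0.2,0,0],"delta_pos": [0,0.4,-0.24],"grip": -0.2},
  {"angular": [0.2,0,0],"delta_pos": [0,1.4,-0.8],"grip": -0.2},
  {"angular": [0.2,0,0],"delta_pos": [0,2.5,-1.48],"grip": -0.2},
  {"angular": [0.2,0,0],"delta_pos": [0,3.6,-2.13],"grip": -0.2},
  {"angular": [0.2,0,0],"delta_pos": [0,4.7,-2.78],"grip": -0.2},
  {"angular": [0.2,0,0],"delta_pos": [0,5.8,-3.43],"grip": -0.2},
  {"angular": [0.2,0,0],"delta_pos": [0,7,-4.14],"grip": -0.2},
  {"angular": [0.2,0,0],"delta_pos": [0,8,-4.73],"grip": -0.2},
], force=30)

```text
clock: 25.98
tcp_pos: [0.6329, -0.2161, 0.1682]
tool_rot: [120.6, -0.2, 0.6]
ft_force: [0.6, 0.7, -4.0]
finger_gap: 0.0439
```

```bash
python3 -c "
from h import *
to([.451,-.375,.167]);to([.451,-.375,.085])"
```

```text
now 25.975 [ 0.6329 -0.2161  0.1682] [120.6  -0.2   0.6] j [  3.  24.  -7.  64. -59.  96.] f [ 0.6  0.7 -4. ] gap 0.0439
cm [-18.37   7.92  13.54]
now 25.975 [ 0.6329 -0.2161  0.1682] [120.6  -0.2   0.6] j [  3.  24.  -7.  64. -59.  96.] f [ 0.6  0.7 -4. ] gap 0.0439
cm [-18.39   0.86  17.72]
```

```bash
python3 -c "
from h import *
to([.458,-.374,.168],[120.6,0,30.6])"
```

```text
now 25.975 [ 0.6329 -0.2161  0.1682] [120.6  -0.2   0.6] j [  3.  24.  -7.  64. -59.  96.] f [ 0.6  0.7 -4. ] gap 0.0439
cm [-17.67   7.96  13.41]
turn [  0.04  25.71 -15.38]
```

Call:
step_arm([
  {"angular": [0,4.3,-2.6],"delta_pos": [-3,1.3,2.2],"grip": -0.2},
  {"angular": [0,8.6,-5.1],"delta_pos": [-6,2.7,4.5],"grip": -0.2},
  {"angular": [0,12.9,-7.7],"delta_pos": [-9,4,6.7],"grip": -0.2},
  {"angular": [0,17.1,-10.3],"delta_pos": [-12,5.4,9],"grip": -0.2},
  {"angular": [0,21.4,-12.8],"delta_pos": [-15,6.7,11.2],"grip": -0.2},
  {"angular": [0,25.7,-15.4],"delta_pos": [-17.7,8,13.4],"grip": -0.2},
  {"angular": [0,25.7,-15.4],"delta_pos": [-17.7,8,13.4],"grip": -0.2},
  {"angular": [0,25.7,-15.4],"delta_pos": [-17.7,8,13.4],"grip": -0.2},
])

```text
clock: 26.98
tcp_pos: [0.4572, -0.3744, 0.1687]
tool_rot: [120.6, 0.0, 30.5]
ft_force: [0.6, 0.1, -3.9]
finger_gap: 0.0438
```

Run:
```python
from h import *
to([.458,-.374,.075],[120.6,0,30.6]);to([.458,-.374,.062])
im,d,K,C=grab('wrist');P=cloud(d,K,C);s,zm=held(P,(.451,-.363),.125,.155)
q=P[np.isfinite(P).all(-1)];k=q[(np.hypot(q[:,0]-.451,q[:,1]+.363)<.035)&(q[:,2]>.05)];print('bottom',np.percentile(k[:,2],.5))
r=q[(np.hypot(q[:,0]-.45,q[:,1]+.363)<.115)&(q[:,2]>.012)&(q[:,2]<.025)];print(len(r),cv2.minEnclosingCircle(r[:,:2].astype(np.float32)))
```

```text
now 26.975 [ 0.4572 -0.3744  0.1687] [120.6   0.   30.5] j [-25. -15. -59.  -8. -29.  19.] f [ 0.6  0.1 -3.9] gap 0.0438
cm [ 0.1  -8.06  4.77]
turn [ 0.02  0.11 -0.01]
now 26.975 [ 0.4572 -0.3744  0.1687] [120.6   0.   30.5] j [-25. -15. -59.  -8. -29.  19.] f [ 0.6  0.1 -3.9] gap 0.0438
cm [ 0.1  -9.18  5.44]
axis xy at z 0.14 [ 0.45   -0.3632] lean deg x,y [-0.03  0.16] rms 0.0005 4953
bottom 0.1116001423555855
3761 ((0.45763036608695984, -0.37615159153938293), 0.10069756954908371)
```

Call:
step_arm([
  {"angular": [0,0,0],"delta_pos": [0,-2.2,1.3],"grip": -0.2},
  {"angular": [0,0,0],"delta_pos": [0,-4.4,2.6],"grip": -0.2},
  {"angular": [0,0,0],"delta_pos": [0,-6.5,3.84],"grip": -0.2},
  {"angular": [0,0,0],"delta_pos": [0,-7.8,4.61],"grip": -0.2},
  {"angular": [0,0,0],"delta_pos": [0,-8.4,4.97],"grip": -0.2},
  {"angular": [0,0,0],"delta_pos": [0,-8.7,5.14],"grip": -0.2},
  {"angular": [0,0,0],"delta_pos": [0,-8.9,5.26],"grip": -0.2},
  {"angular": [0,0,0],"delta_pos": [0,-9.1,5.38],"grip": -0.2},
])

```text
clock: 28.02
tcp_pos: [0.4587, -0.3742, 0.064]
tool_rot: [120.5, -0.0, 30.6]
ft_force: [0.3, 1.5, 4.2]
finger_gap: 0.0439
```

```bash
python3 -c "
from h import *
chk((.45,-.363),.03,.06)"
```

```text
now 28.025 [ 0.4587 -0.3742  0.064 ] [120.5  -0.   30.6] j [-25.  -2. -67. -29. -29.  19.] f [0.3 1.5 4.2] gap 0.0439
cm [23.02  2.17 -6.84]
axis xy at z 0.046 [ 0.4516 -0.363 ] lean deg x,y [ 0.05 -0.05] rms 0.0007 5272
flange z [0.058  0.0608 0.0653 0.0706]
```

Call:
step_arm([
  {"angular": [0,0,0],"delta_pos": [0,0,0],"grip": 0.2},
  {"angular": [0,0,0],"delta_pos": [0,0,0],"grip": 0.6},
  {"angular": [0,0,0],"delta_pos": [0,0,0],"grip": 1},
  {"angular": [0,0,0],"delta_pos": [0,0,0],"grip": 1},
  {"angular": [0,0,0],"delta_pos": [0,0,-2],"grip": 1},
  {"angular": [0,0,0],"delta_pos": [0,0.5,-4.5],"grip": 1},
  {"angular": [0,0,0],"delta_pos": [0,3,-7.5],"grip": 1},
  {"angular": [0,0,0],"delta_pos": [0,6,-10],"grip": 1},
])

```text
clock: 29.08
tcp_pos: [0.4295, -0.3256, 0.1669]
tool_rot: [120.5, 0.0, 30.6]
ft_force: [0.4, -0.0, -0.9]
finger_gap: 0.0851
```

Run:
```python
from h import *
to([.4,-.3,.2])
for n in('wrist','scene'):
    im,d,K,C=grab(n);P=cloud(d,K,C);q=P[np.isfinite(P).all(-1)];print(n)
    for c in((.4515,-.363),(.4585,-.1544)):
        try:
            s,zm=held(P,c,.025,.09);f=q[(np.hypot(q[:,0]-c[0],q[:,1]-c[1])<.035)&(q[:,2]<.14)];print('z',np.percentile(f[:,2],[1,99]).round(4))
        except Exception as e:print(e)
cv2.imwrite('pics/end.png',cv2.resize(im[80:330,180:480,::-1],None,fx=2.3,fy=2.3))
```

```text
now 29.075 [ 0.4295 -0.3256  0.1669] [120.5   0.   30.6] j [-20. -22. -62.  -3. -34.  23.] f [ 0.4 -0.  -0.9] gap 0.0851
cm [-1.24  0.97 -4.87]
wrist
axis xy at z 0.059 [ 0.4515 -0.3631] lean deg x,y [-0.03  0.03] rms 0.0005 4461
z [0.0053 0.1061]
axis xy at z nan [ 0.4585 -0.1544] lean deg x,y [0. 0.] rms nan 0
index -1 is out of bounds for axis 0 with size 0
scene
axis xy at z 0.06 [ 0.4528 -0.3649] lean deg x,y [-1.44 -0.67] rms 0.0019 412
z [0.005  0.1078]
axis xy at z 0.059 [ 0.4603 -0.1564] lean deg x,y [-0.12  0.07] rms 0.0017 325
z [-0.7778  0.1047]h.py:49: RuntimeWarning: Mean of empty slice.
  q=q[(q[:,2]>zlo)&(q[:,2]<zhi)];zm=q[:,2].mean()
  ret = ret.dtype.type(ret / rcount)
  return _methods._mean(a, axis=axis, dtype=dtype,
```

View pics/end.png

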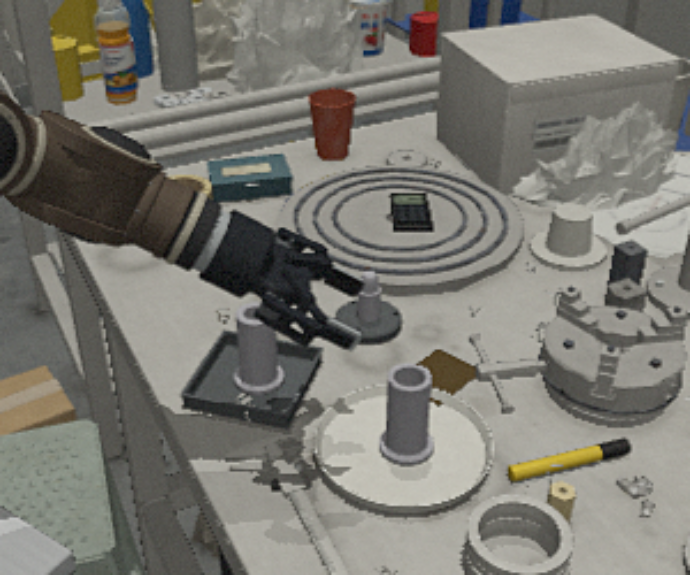

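Both bushes stand upright in their trays, at crop (258,355) and (408,415). The gripper is open and clear of everything, the marker is unmoved, and the tape was untouched (here it is behind the arm). I hand the job in.

```bash
python3 -c "
from bench import manip
print(manip.close_job())"
```

```text
the job is handed in; nothing more can be done
None
```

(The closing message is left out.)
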